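Take the hot pot lid off with the lid lifter

TASK

The steel pot's lid is hot: pick up the lid lifter by its wooden grip, hook it under the lid's loop handle and lift the lid straight off without letting it tip. Set the lid down flat in the wooden tray, slide the lifter out of the loop, stand the lifter upright on the bare chest top again and let go. Keep the gripper itself off the lid, do not drop the lid, and leave the kettle where it stands.

Things in the scene. Friction and masses are not known exactly. Their poses are not given: they have to be found in the camera images.
- lid: Steel lid on the pot (140 wide, 85 high, fixed). Origin: centre of underside, z up, 77 above chest. Plate 146 wide, top at z 12; collar below 116 wide, 8 deep, loose in the 132 mouth. Loop handle: posts at y +-38, flat bar on top along y, 12 wide (x), underside z 52, top z 57; opening 70 x 40, passed along x, which points away from robot within 25 deg. 250 g, balanced under bar's middle. All mm.
- lifter: C-shaped lid lifter standing on its flat tongue, 250 g. Origin: tongue underside, below the grip; z up, x to the open tip, away from robot within 20 deg. Tongue x -40..36, 36 wide (y), 8 thick, tip lip 13 high. Back x -40..-32; arm z 87..95, x to 18, both 24 wide. Upright wooden grip on it: 36 (x) by 18 (y), z 95..145; take from above across its 18. z 8..87 open to front and sides. All mm.
- tray: Loose square dark wooden tray lying in the middle, 212 x 212 mm outside, 200 x 200 mm inside, rim 16 mm high. Origin: centre of its underside; axes along its sides, z up. Its inner floor is 6 mm above the chest top. 800 g.
- kettle: Bystander: loose copper kettle with a round wooden knob on its lid, 148 mm wide, 138 mm high to the top of the knob, 1.3 kg. Origin: centre of its underside; spout along +x (to 120 mm), handle along -x (to 115 mm). The pot stands on one side of the tray (left or right), the kettle on the other.
There are look-alikes about, which are no part of the job. Leave any blue, purple or yellow look-alike of the lid alone.

How it is judged:
On the way:
1. the lid hangs level on the lifter, at least 33 mm above where it lay on the pot (height (world z) of lid above 0.11 m and angle between lid's own z axis and vertical below 0.26 rad and contact force between lifter and lid above 0.5 N), for 0.3 s.
At the end, for the whole second after the job is handed in: The lid lies flat (within 5 degrees) on the tray's floor, its centre within 45 mm of the tray's (anywhere it fits flat), and at rest; the lifter stands upright (within 10 degrees) on the chest top, at rest and clear of the lid and the tray (horizontal distance between lid and tray below 0.045 m and height (world z) of lid below 0.012 m and angle between lid's own z axis and vertical below 0.09 rad and linear speed of each of lid, lifter below 0.02 m/s and height (world z) of lifter below 0.004 m and angle between lifter's own z axis and vertical below 0.17 rad and contact force between lifter and lid below 0.1 N and contact force between lifter and tray below 0.1 N); the robot touches nothing.
It fails at once if the gripper or arm touches the hot lid (contact force between any of the fingers, the arm and lid above 0.5 N).
It fails at once if the lid tips more than 20 degrees (angle between lid's own z axis and vertical above 0.35 rad).
It fails at once if the lid is dropped (falls free at more than 0.6 m/s) (linear speed of lid above 0.6 m/s and contact force between lifter and lid below 0.05 N).
It fails at once if the kettle is shifted more than 20 mm or tipped (distance of kettle from where it was at the start of the episode above 0.02 m or angle between kettle's own z axis and vertical above 0.2 rad).
It also fails if it takes over 58 s, if anything falls off the work surface, if the arm or the gripper's body presses on something with over 40 N, if the wrist force passes 120 N, or if a joint passes its speed limit or range.

ROBOT

A 6-joint arm with a two-finger parallel gripper is mounted at the origin on the work surface. World frame = base frame: x ahead of the robot, y to its left, z up, the work surface at z = 0. Lengths are in m, angles in rad, forces in N, time in s.
With the tool pointing down it reaches from about 0.35 to 0.975 m from the base axis. Payload 4.9 kg.
Tool frame: the origin (TCP) lies at the very end of the fingers, on their centre line; the grasp point (between the pads) lies 19 mm behind it; x points along the fingers, y is the direction in which the jaws open and shut, and the axes are right-handed (so a half turn about x gives the same grasp; the last joint's range is limited). The gripper opens to 85 mm and grips with 20 to 120 N. Pads are 22 mm wide; open, the fingers measure 114 mm over their backs; the gripper's body (76 mm by 85 mm) begins 54 mm behind the grasp point. The pads swing forward as they close: fully open they stand 13 mm farther back than shut.
Start: joints at [-1.243, 0.053, 1.613, -0, 1.476, -0.119], TCP at [0.27, -0.564, 0.231] pointing down, gripper open.
Joint ranges: [-3.01, 3.01], [-1.01, 2.22], [0.06, 2.58], [-1.02, 4.17], [0.09, 2.62], [-3.14, 3.14]. Speed limits (rad/s): [2.57, 2.57, 3.14, 3.14, 3.14, 3.14].

INTERFACE

Orientations are given as a rotation vector (axis times angle).
In Python, from station import ctrl, get_image, calibration, finish_job, search_frame, cut_out, mark_of gives the robot as it stands. The module is installed in compiled form; this text tells all that it offers.
- The arm moves only by the tool arm_command, never from a script. Its argument "plan" is a list that holds one entry, the list of rows, each a list of 7 numbers: the shift along the tool's x, y, z in m, then the turn, a rotation vector about the tool's x, y, z in degrees, then the finger opening in m, from 0 to 0.0854. A call has 1 to 20 rows; each row shifts and turns the pose as measured when the row begins, along the tool's axes as they then stand; what a row does not reach is not made up. A row lasts 1/12 s, in which the tool goes at most 41.7 mm and 7.16 degrees, less where a joint would pass 70% of its speed; a pose out of reach is approached as far as the arm can. A call with a gripper value outside its range is refused whole. The fingers move at their own pace and stop on an object; "squeeze" is the grip in N (left out, the last holds). Time passes only in rows, so rows that do not move let the fingers close. It gives the time, the measured TCP pose, the force and the opening at its end, in the units of the state.
- ctrl.get_obs(): the state, without advancing time (a new reading comes with each control period).
- get_image(name): name is "scene" or "top"; returns the picture (420x560x3 uint8, red, green, blue); there is no depth.
- calibration(name): a dict with "fx", "fy", "cx", "cy" (pixels), "k1" (the pictures are not rectified: a ray, as slopes to the right and down, at radius r is drawn at 1 + k1 r^2 times it, then the intrinsics apply), "cam_to_world" (4x4, takes a point from camera to world coordinates). Camera axes: x right, y down, z forward; pixel columns grow to the right and rows downward; lengths in m; the calibration is good to about 2 mm. A picture is of the moment at which its call begins. calibration takes no time and is no camera call.
- finish_job(): hands the job in, once; it reports no verdict.
Trained networks look in the newest picture that a camera, given by its name, has taken for a name from the list of things; names that differ only in an ending like _2 or _b are one class to them, and where a whole thing is asked for, a point or a joint stands for the part that bears it (a point fixed in the world has none). Each returns a list of dicts, best first, with "conf" (0 to 1); they miss things now and then, are a little off and sometimes report something else, mostly with a low value. They report only what shows in the picture. A call takes as long as a camera call. They do not tell look-alikes from the thing itself.
- search_frame(camera, thing): "at" ([x, y, z] in m, in the coordinates of the camera as it stood for that picture, good to about 4 mm: the middle of the surface that is visible of it).
- cut_out(camera, thing): "mask" (420x560 bool, what is visible of it).
- mark_of(camera, thing): "at" ([x, y, z] in m, in the coordinates of the camera as it stood for that picture, good to about 4 mm: a listed point, or the origin of a listed thing).
The state is a dict: "t": time; "q": joint angles; "dq": joint speeds; "effort": joint torques, N m; "tool_pos": TCP position; "tool_rot": TCP orientation; "contact_force": force on the tool from outside, world axes, zero at the start; "wrist_torque": the same for the moment, N m; "opening": finger opening in m.
Only numpy, scipy, OpenCV 4.12 (cv2) and the standard library are available. Lean on these libraries where they do the work, as an engineer would, in place of code of your own. Each camera call takes 0.05 s, during which the arm holds its last target. There are 200 camera calls.

## Working session

There is one attempt and no reset: what is moved stays moved. The work goes in short steps, Python scripts to look and compute and a tool call to move; the robot and the scene stay as the last step left them, time stands still between calls to the robot, and variables do not carry over. Pictures are saved under pics/ and viewed, about 8 in all and at most 12, crops included, and the job is handed in when it is done.

Besides the shell and the picture viewer there is one more tool, called after "Call:" as name(argument=value, ...) on one line, values as JSON. arm_command: Moves the arm, as the interface text tells. Its arguments: {"type":"object","properties":{"plan":{"type":"array","items":{"type":"array","items":{"type":"array","items":{"type":"number"}}}},"squeeze":{"type":"number"}},"required":["plan"]}

```bash
mkdir -p pics; cat > h.py <<'E'
import numpy as np, cv2
from station import ctrl,get_image,calibration,search_frame,cut_out,mark_of
def w(cam,p):
    T=np.array(calibration(cam)["cam_to_world"]); return (T@np.r_[p,1])[:3]
def proj(cam,P):
    c=calibration(cam);T=np.linalg.inv(np.array(c["cam_to_world"]));p=T@np.r_[P,1];a=p[:2]/p[2];a=a*(1+c["k1"]*(a@a))
    return np.array([c["fx"]*a[0]+c["cx"],c["fy"]*a[1]+c["cy"]])
def ray(cam,u,v,z):
    c=calibration(cam);T=np.array(c["cam_to_world"]);d=np.array([(u-c["cx"])/c["fx"],(v-c["cy"])/c["fy"]]);a=d.copy()
    for _ in range(20): a=d/(1+c["k1"]*(a@a))
    r=T[:3,:3]@np.r_[a,1];o=T[:3,3];return o+r*(z-o[2])/r[2]
E
python3 - <<'E'
from h import *
ims=[]
for c in("scene","top"):
    im=get_image(c);cv2.imwrite(f"pics/{c}0.png",im[:,:,::-1])
    print(c,np.round(np.array(calibration(c)["cam_to_world"]),3).tolist(),calibration(c)["fx"])
    for t in("lid","lifter","tray","kettle"):
        for f in(search_frame,mark_of):
            for r in f(c,t): 
                P=w(c,r["at"]);print(c,t,f.__name__,round(r["conf"],2),P.round(3),proj(c,P).round(0))
o=ctrl.get_obs();print(o)
E
```

```text
scene [[-0.608, 0.44, -0.661, 1.388], [0.794, 0.328, -0.512, 0.814], [-0.009, -0.836, -0.548, 0.816], [0.0, 0.0, 0.0, 1.0]] 532.3009314134395
scene lid call 0.89 [0.408 0.085 0.012] [289. 203.]
scene lid call 0.84 [0.52  0.28  0.094] [327. 223.]
scene lid call 0.77 [0.344 0.563 0.013] [463. 257.]
scene lid call 0.76 [0.524 0.481 0.011] [399. 284.]
scene lid call 0.9 [0.304 0.26  0.   ] [363. 211.]
scene lid call 0.82 [0.512 0.276 0.077] [327. 226.]
scene lid call 0.8 [0.335 0.558 0.001] [462. 258.]
scene lid call 0.77 [0.4   0.081 0.001] [289. 205.]
scene lid call 0.56 [ 0.513  0.48  -0.   ] [401. 285.]
scene lifter call 0.67 [ 0.424 -0.042  0.059] [249. 177.]
scene lifter call 0.55 [ 0.43  -0.047 -0.001] [247. 196.]
scene tray call 0.91 [ 0.661 -0.005  0.004] [201. 239.]
scene tray call 0.96 [ 0.653 -0.01  -0.   ] [202. 238.]
scene kettle call 0.78 [ 0.622 -0.242  0.072] [148. 181.]
scene kettle call 0.92 [ 0.592 -0.276  0.   ] [151. 194.]
top [[-0.012, -0.999, 0.043, 0.409], [-1.0, 0.012, 0.012, 0.107], [-0.013, -0.043, -0.999, 1.705], [0.0, 0.0, 0.0, 1.0]] 539.0585904619332
top li
[... 838 characters left out ...]
0.95 [ 0.586 -0.277 -0.003] [407. 177.]
{'t': 0.9, 'q': array([-1.24298587e+00,  5.26782512e-02,  1.61286414e+00,  2.67390968e-05,
        1.47597706e+00, -1.18988053e-01]), 'dq': array([1.00446838e-03, 1.53932800e-03, 7.67365730e-04, 6.98333620e-05,
       4.52977382e-04, 8.21301600e-04]), 'effort': array([-1.15263632e-03, -3.93676865e+01, -3.70467174e+01, -1.48803406e-04,
        4.73546315e-04, -1.45533079e-05]), 'tool_pos': array([ 0.2700655 , -0.56364407,  0.23133852]), 'tool_rot': array([ 1.97368233,  0.44832229, -1.97361331]), 'contact_force': array([ 0.87891439,  0.31596209, -0.51544418]), 'wrist_torque': array([-0.01090358,  0.07293343,  0.04556015]), 'opening': 0.08541716300901946}
```

View pics/scene0.png

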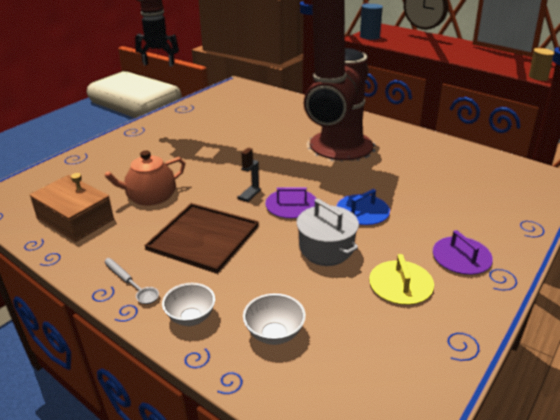

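View pics/top0.png

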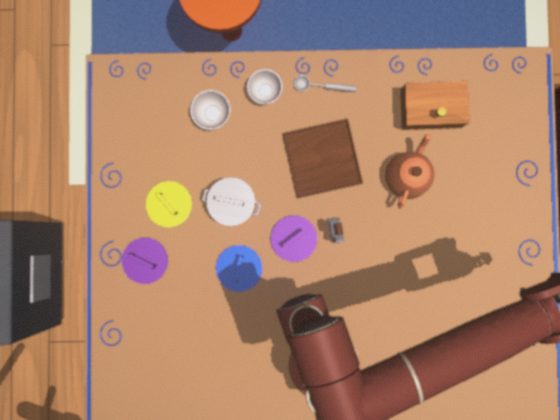

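The steel lid is the grey one on the pot, scene (327,226) / top (230,201). The other candidates are yellow (168,204), purple (145,260) and (294,238), and blue (239,267), all lying on the chest, so they are look-alikes. There is one lifter, at top (335,229). I'll enlarge these to confirm and to get the yaws.

```bash
python3 - <<'E'
from h import *
def crop(c,u,v,h,s):
    return cv2.resize(cv2.imread(f"pics/{c}0.png")[v-h:v+h,u-h:u+h],(s,s),interpolation=cv2.INTER_CUBIC)
a=np.hstack([crop("top",230,201,30,390),crop("top",335,229,20,390)])
b=np.hstack([crop("scene",327,226,40,200),crop("scene",249,177,30,200),np.zeros((200,380,3),np.uint8)])
cv2.imwrite("pics/c1.png",np.vstack([a,b]))
for c in("scene","top"):
  get_image(c)
  for t in("lid","lifter","tray"):
    for r in cut_out(c,t):
      m=r["mask"].astype(np.uint8);ys,xs=m.nonzero();rc=cv2.minAreaRect(np.c_[xs,ys].astype(np.float32))
      print(c,t,round(r["conf"],2),m.sum(),np.round(rc[0]),np.round(rc[1],1),round(rc[2],1), [xs.min(),xs.max(),ys.min(),ys.max()])
      if t=="tray" and c=="top":
        print([ray("top",*p,0.016).round(3).tolist() for p in cv2.boxPoints(rc)])
E
```

```text
scene lid 0.9 1928 [462. 255.] [60.7 39.3] 27.5 [np.int64(432), np.int64(493), np.int64(230), np.int64(275)]
scene lid 0.81 1805 [327. 223.] [58.2 39.2] 21.4 [np.int64(297), np.int64(357), np.int64(199), np.int64(241)]
scene lid 0.72 2282 [401. 283.] [63.1 47.9] 32.0 [np.int64(369), np.int64(433), np.int64(254), np.int64(304)]
scene lid 0.57 1211 [291. 202.] [31. 50.] 90.0 [np.int64(266), np.int64(316), np.int64(187), np.int64(218)]
scene lifter 0.85 740 [251. 174.] [23.3 54.3] 5.6 [np.int64(237), np.int64(261), np.int64(147), np.int64(201)]
scene tray 0.82 4792 [202. 236.] [103.7  62.8] 17.1 [np.int64(145), np.int64(259), np.int64(202), np.int64(273)]
top lid 0.97 1792 [238. 268.] [46.  47.4] 45.0 [np.int64(215), np.int64(262), np.int64(244), np.int64(291)]
top lid 0.87 1649 [144. 261.] [44.5 45.3] 45.0 [np.int64(122), np.int64(166), np.int64(237), np.int64(283)]
top lid 0.77 1711 [168. 204.] [45.3 46. ] 45.0 [np.int64(146), np.int64(192), np.int64(180), np.int64(226)]
top lid 0.63 1663 [294. 238.] [44.5 46. ] 45.0 [np.int64(271), np.int64(316), np.int64(215), np.int64(261)]
top lid 0.6 1840 [230. 201.] [48.  47.2] 36.9 [np.int64(206), np.int64(254), np.int64(176), np.int64(225)]
top lifter 0.67 280 [336. 230.] [23.5 12.5] 85.2 [np.int64(329), np.int64(343), np.int64(218), np.int64(241)]
top tray 0.86 4389 [322. 158.] [66.8 67.3] 77.6 [np.int64(283), np.int64(361), np.int64(119), np.int64(195)]
[[0.73, 0.118, 0.016], [0.773, -0.09, 0.016], [0.566, -0.131, 0.016], [0.524, 0.076, 0.016]]
```

View pics/c1.png

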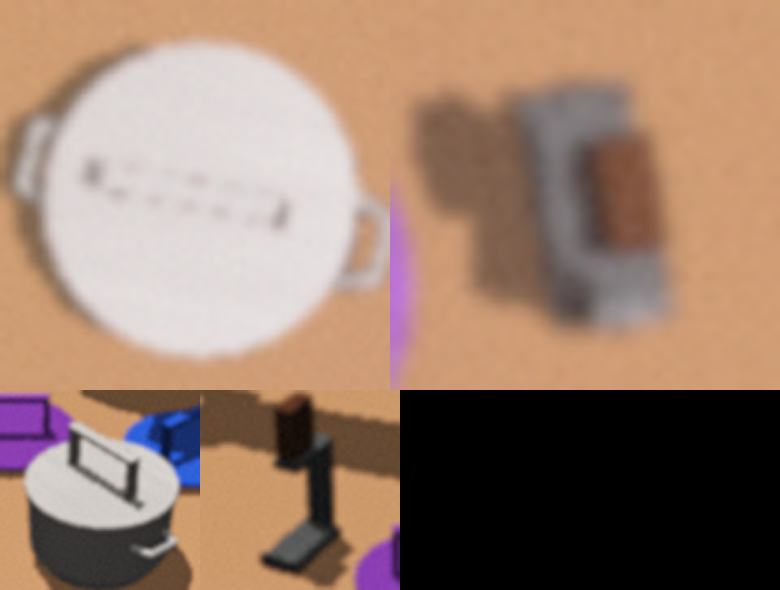

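Confirmed: the steel lid sits on the pot, with bar ends in the top view at about (214,197.5) and (243.5,204). The lifter's tongue points up-image (+x), turned slightly to +y. I'll fit the yaws with silhouettes from both views.

```bash
cat > fit.py <<'E'
from h import *
from scipy.optimize import minimize
from scipy.spatial.transform import Rotation as Ro
B=[(-40,36,-18,18,0,8),(30,36,-18,18,8,13),(-40,-32,-12,12,0,95),(-40,18,-12,12,87,95),(-18,18,-9,9,95,145)]
def sil(c,p,S=4):
    im=np.zeros((420*S,560*S),np.uint8);cs,sn=np.cos(p[2]),np.sin(p[2])
    for b in B:
        q=[]
        for x in b[:2]:
            for y in b[2:4]:
                for z in b[4:]:
                    q.append(proj(c,[p[0]+(cs*x-sn*y)/1e3,p[1]+(sn*x+cs*y)/1e3,(z/1e3)+(p[3] if len(p)>3 else 0)])*S+S/2)
        cv2.fillConvexPoly(im,cv2.convexHull(np.round(q).astype(np.int32)),255)
    return cv2.resize(im,(560,420),interpolation=cv2.INTER_AREA)/255.
E
python3 - <<'E'
from fit import *
M={}
for c in("scene","top"):
    get_image(c);r=cut_out(c,"lifter");M[c]=r[0]["mask"].astype(float) if r else None
    r=[w(c,k["at"]) for k in mark_of(c,"lifter")];print(c,np.round(r,3))
def cost(p):
    e=0
    for c in M:
        s=sil(c,p);e+=1-np.minimum(s,M[c]).sum()/np.maximum(s,M[c]).sum()
    return e
best=min((minimize(cost,[.428,-.044,y0],method="Nelder-Mead",options=dict(initial_simplex=np.array([[.428,-.044,y0],[.436,-.044,y0],[.428,-.036,y0],[.428,-.044,y0+.15]]),maxiter=120)) for y0 in(-.05,.15)),key=lambda r:r.fun)
print(best.x,np.degrees(best.x[2]),best.fun)
for y in range(-10,25,5): print(y,round(cost([*best.x[:2],np.radians(y)]),3),end=" ")
a=ray("top",214.3,197.5,.134);b=ray("top",243.4,203.8,.134);d=a-b;print("bar",a,b,(a+b)/2,np.linalg.norm(d),"yaw",np.degrees(np.arctan2(-d[0],d[1])))
for r in cut_out("top","lid"):
    ys,xs=r["mask"].nonzero()
    if abs(xs.mean()-230)<9 and abs(ys.mean()-201)<9: print("lid c",ray("top",xs.mean(),ys.mean(),.089))
o=ctrl.get_obs();R=Ro.from_rotvec(o["tool_rot"]).as_matrix();print(R.round(3))
E
```

```text
scene [[ 0.428 -0.046 -0.001]]
top [[ 0.425 -0.041  0.001]]Traceback (most recent call last):
  File "<stdin>", line 11, in <module>
  File "<stdin>", line 11, in <genexpr>
    res = _minimize_neldermead(fun, x0, args, callback, bounds=bounds,
                               **options)
    fxcc = func(xcc)
    fx = function(np.copy(x), *(wrapper_args + args))
  File "<stdin>", line 9, in cost
  File "fit.py", line 12, in sil
    q.append(proj(c,[p[0]+(cs*x-sn*y)/1e3,p[1]+(sn*x+cs*y)/1e3,(z/1e3)+(p[3] if len(p)>3 else 0)])*S+S/2)
             ~~~~^^^^^^^^^^^^^^^^^^^^^^^^^^^^^^^^^^^^^^^^^^^^^^^^^^^^^^^^^^^^^^^^^^^^^^^^^^^^^^^^^
  File "h.py", line 6, in proj
    c=calibration(cam);T=np.linalg.inv(np.array(c["cam_to_world"]));p=T@np.r_[P,1];a=p[:2]/p[2];a=a*(1+c["k1"]*(a@a))
ValueError: time passes only in moves, steps and waits
```

```bash
sed -i 's/^def w(/import functools\ncalibration=functools.cache(calibration)\ndef w(/' h.py
cat > m.py <<'E'
from fit import *
M={}
def fitl(x0,y0s=(-.05,.15)):
    global M
    M={}
    for c in("scene","top"):
        get_image(c);r=cut_out(c,"lifter")
        if r: M[c]=r[0]["mask"].astype(float)
    b=min((minimize(cost,[*x0,y],method="Nelder-Mead",options=dict(initial_simplex=np.array([[0,0,0],[.008,0,0],[0,.008,0],[0,0,.15]])+[*x0,y],maxiter=120)) for y in y0s),key=lambda r:r.fun)
    return b
def cost(p):
    e=0
    for c in M:
        s=sil(c,p);e+=1-np.minimum(s,M[c]).sum()/np.maximum(s,M[c]).sum()
    return e
E
python3 - <<'E'
import m
from m import *
best=fitl([.427,-.043])
print(list(m.M),best.x,np.degrees(best.x[2]),best.fun)
for y in range(-10,25,5): print(y,round(cost([*best.x[:2],np.radians(y)]),3),end=" ")
a=ray("top",214.3,197.5,.134);b=ray("top",243.4,203.8,.134);d=a-b;print("bar",a,b,(a+b)/2,np.linalg.norm(d),"yaw",np.degrees(np.arctan2(-d[0],d[1])))
for r in cut_out("top","lid"):
    ys,xs=r["mask"].nonzero()
    if abs(xs.mean()-230)<9 and abs(ys.mean()-201)<9: print("lid c",ray("top",xs.mean(),ys.mean(),.089))
o=ctrl.get_obs();R=Ro.from_rotvec(o["tool_rot"]).as_matrix();print(R.round(3),o["t"])
E
```

```text
['scene', 'top'] [ 0.42446034 -0.04491877  0.17436541] 9.990402261666983 0.23726709751878472
-10 0.575 -5 0.483 0 0.363 5 0.283 10 0.237 15 0.279 20 0.381 bar [0.51856012 0.31721305 0.134     ] [0.49903062 0.23216274 0.134     ] [0.50879537 0.27468789 0.134     ] 0.08726371694220589 yaw -12.932247705942231
[[ 0.     0.432 -0.902]
 [ 0.    -0.902 -0.432]
 [-1.    -0.    -0.   ]] 1.85
```

Lifter at (0.425, -0.044), yaw +10°. Lid at (0.511, 0.276), yaw -13°. Moving above the lifter now.

Call:
arm_command(plan=[[[0,-0.031,-0.028,0,0,0,0.085],[0,-0.031,-0.028,0,0,0,0.085],[0,-0.031,-0.028,0,0,0,0.085],[0,-0.031,-0.028,0,0,0,0.085],[0,-0.031,-0.028,0,0,0,0.085],[0,-0.031,-0.028,0,0,0,0.085],[0,-0.031,-0.028,0,0,0,0.085],[0,-0.031,-0.028,0,0,0,0.085],[0,-0.031,-0.028,0,0,0,0.085],[0,-0.031,-0.028,0,0,0,0.085],[0,-0.031,-0.028,0,0,0,0.085],[0,-0.031,-0.028,0,0,0,0.085],[0,-0.031,-0.028,0,0,0,0.085],[0,0,0,5.2,0,0,0.085],[0,0,0,5.2,0,0,0.085],[0,0,0,5.2,0,0,0.085],[0,0,0,0,0,0,0.085]]])

```text
t: 3.27
tool_pos: [0.4251, -0.0355, 0.2314]
tool_rot: [2.145, 0.175, -2.125]
contact_force: [-0.9, -0.2, 0.6]
opening: 0.0852
```

```bash
cat > go.py <<'E'
import sys;from h import *
from scipy.spatial.transform import Rotation as Ro
def go(x,y,z,yawdeg):
    o=ctrl.get_obs();R=Ro.from_rotvec(o["tool_rot"]).as_matrix()
    t=np.radians(yawdeg);c,s=np.cos(t),np.sin(t);G=np.c_[[0,0,-1],[s,-c,0],[-c,-s,0]]
    d=R.T@(np.array([x,y,z])-o["tool_pos"]);print("pos",o["tool_pos"].round(4),"shift",(d*1000).round(1),"rot",np.degrees(Ro.from_matrix(R.T@G).as_rotvec()).round(2),"q",o["q"].round(2),"F",o["contact_force"].round(1),o["wrist_torque"].round(2),"t",o["t"],"op",o["opening"])
if __name__=="__main__": go(*map(float,sys.argv[1:5]))
E
python3 go.py .425 -.044 .231 10; python3 - <<'E'
from fit import *
get_image("scene");im=get_image("scene")[:,:,::-1].copy()
cv2.imwrite("pics/s2.png",cv2.resize(im[80:280,140:380],(720,600),interpolation=cv2.INTER_CUBIC))
E
```

```text
pos [ 0.4251 -0.0355  0.2314] shift [0.4 8.4 1.5] rot [-0.55 -0.53 -0.11] q [-0.26 -0.46  2.05  0.    1.54  1.15] F [-0.9 -0.2  0.6] [ 0.02  0.01 -0.02] t 3.2667 op 0.08518875426633735
```

View pics/s2.png

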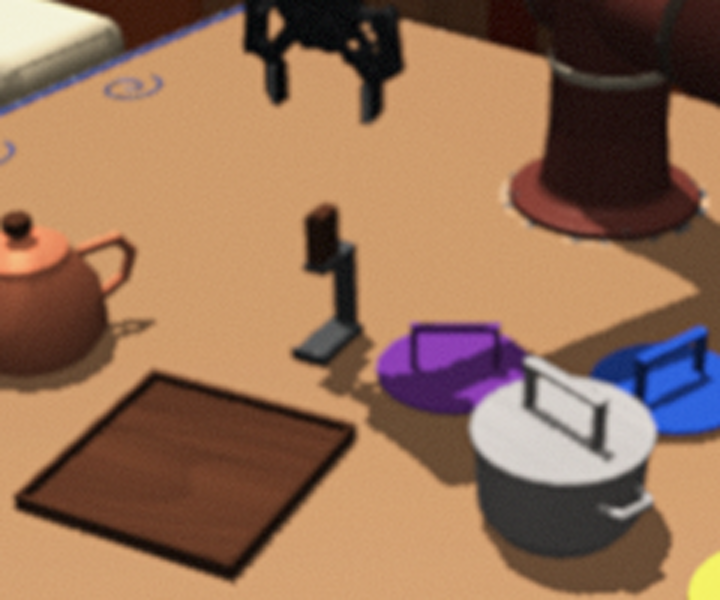

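The gripper hangs behind and above the lifter, with its open fingers straddling the grip (crop 272,95 / 372,115 over 322,220). Shifting 8 mm and descending.

Call:
arm_command(plan=[[[0,0.0085,0.0015,-0.5,-0.5,0,0.085],[0,0,0,0,0,0,0.085],[0.03,0,0,0,0,0,0.085],[0.03,0,0,0,0,0,0.085],[0.025,0,0,0,0,0,0.085],[0.015,0,0,0,0,0,0.085],[0.012,0,0,0,0,0,0.085],[0.01,0,0,0,0,0,0.085],[0,0,0,0,0,0,0.085]]])

```text
t: 4.12
tool_pos: [0.4268, -0.0482, 0.1072]
tool_rot: [2.134, 0.189, -2.117]
contact_force: [-0.1, 0.5, -0.4]
opening: 0.0852
```

```bash
python3 go.py .425 -.044 .104 10
```

```text
pos [ 0.4268 -0.0482  0.1072] shift [ 3.2 -4.4  1. ] rot [ 0.33 -0.45 -0.23] q [-0.29 -0.34  2.18 -0.    1.3   1.1 ] F [-0.1  0.5 -0.4] [0.   0.   0.02] t 4.1167 op 0.08520093807011675
```

Call:
arm_command(plan=[[[0.003,-0.004,0.001,0,-0.4,0,0.085],[0,0,0,0,0,0,0.04],[0,0,0,0,0,0,0.025],[0,0,0,0,0,0,0.01],[0,0,0,0,0,0,0.0],[0,0,0,0,0,0,0.0],[0,0,0,0,0,0,0.0],[0,0,0,0,0,0,0.0],[0,0,0,0,0,0,0.0]]], squeeze=80)

```text
t: 4.87
tool_pos: [0.4277, -0.0448, 0.1084]
tool_rot: [2.132, 0.186, -2.116]
contact_force: [-0.5, 0.4, -1.2]
opening: 0.0175
```

```bash
python3 go.py .425 -.044 .204 10;
```

```text
pos [ 0.4277 -0.0448  0.1084] shift [-95.6  -0.7   1.8] rot [ 0.35 -0.4  -0.39] q [-0.28 -0.34  2.18 -0.    1.3   1.12] F [-0.5  0.4 -1.2] [-0.05 -0.06 -0.02] t 4.8667 op 0.017535136769230422
```

Gripped at an opening of 17.5 mm. Lift about 102 mm, then turn the yaw from 10° to -13°.

Call:
arm_command(plan=[[[-0.01,0,0,0,0,0,0],[-0.02,0,0,0,0,0,0],[-0.025,0,0,0,0,0,0],[-0.025,0,0,0,0,0,0],[-0.02,0,0,0,0,0,0],[0,0,0,4.6,0,0,0],[0,0,0,4.6,0,0,0],[0,0,0,4.6,0,0,0],[0,0,0,4.6,0,0,0],[0,0,0,4.6,0,0,0],[0,0,0,0,0,0,0]]])

```text
t: 5.78
tool_pos: [0.4239, -0.0436, 0.216]
tool_rot: [-2.1, 0.257, 2.092]
contact_force: [-0.0, -0.4, -2.3]
opening: 0.0171
```

```bash
python3 go.py .404 .301 .210 -13;
```

```text
pos [ 0.4239 -0.0436  0.216 ] shift [   4.5 -330.   101.2] rot [-0.74 -0.24 -0.2 ] q [-0.28 -0.45  2.07 -0.    1.52  1.54] F [-0.  -0.4 -2.3] [-0.02 -0.07  0.03] t 5.7833 op 0.017103776174454945
```

Call:
arm_command(plan=[[[0,-0.033,0.01,0,0,0,0],[0,-0.033,0.01,0,0,0,0],[0,-0.033,0.01,0,0,0,0],[0,-0.033,0.01,0,0,0,0],[0,-0.033,0.01,0,0,0,0],[0,-0.033,0.01,0,0,0,0],[0,-0.033,0.01,0,0,0,0],[0,-0.033,0.01,0,0,0,0],[0,-0.033,0.01,0,0,0,0],[0,-0.028,0.01,0,0,0,0],[0,0,0,0,0,0,0],[0,0,0,0,0,0,0]]])

```text
t: 6.78
tool_pos: [0.3994, 0.3094, 0.2166]
tool_rot: [-2.115, 0.24, 2.101]
contact_force: [-0.1, -0.3, -2.1]
opening: 0.017
```

```bash
python3 go.py .404 .301 .210 -13; python3 - <<'E'
from fit import *
for c in("scene","top"):
    get_image(c);
    for t in("lid","lifter"):
      for r in mark_of(c,t):
        P=w(c,r["at"])
        if t=="lifter" or P[2]>.05: print(c,t,P.round(3),r["conf"])
a=get_image("scene")[130:250,250:410,::-1];b=get_image("top")[140:260,160:320,::-1]
a=np.vstack([cv2.resize(a,(400,300),interpolation=cv2.INTER_CUBIC),cv2.resize(b,(400,300),interpolation=cv2.INTER_CUBIC)])
cv2.imwrite("pics/s3.png",a)
E
```

```text
pos [0.3994 0.3094 0.2166] shift [ 6.7  7.2 -6.3] rot [ 0.39 -0.4  -0.32] q [ 0.52 -0.23  1.9  -0.01  1.47  2.31] F [-0.1 -0.3 -2.1] [0.01 0.02 0.01] t 6.7833 op 0.016961477739329243
scene lid [0.514 0.275 0.077] 0.88
scene lifter [0.398 0.309 0.11 ] 0.89
top lid [0.511 0.277 0.074] 0.84
top lifter [0.398 0.312 0.109] 0.45
```

View pics/s3.png

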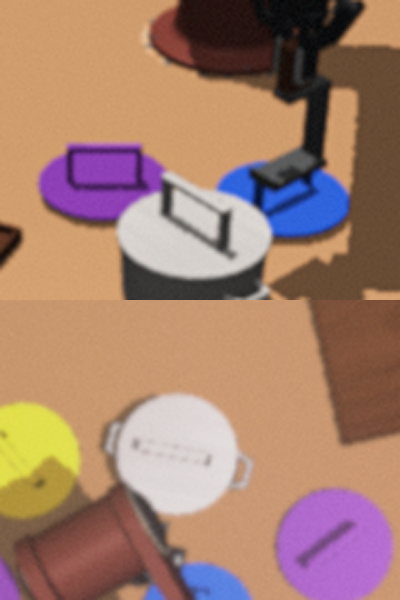

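Lifter held at (0.398, 0.310, 0.109), tongue facing the loop. Correct the lateral and height offsets, then slide in slowly.

Call:
arm_command(plan=[[[0.006,0.006,0,0.4,-0.4,-0.3,0],[0,0,0,0,0,0,0],[0,0,0,0,0,0,0],[0,0,-0.012,0,0,0,0],[0,0,-0.012,0,0,0,0],[0,0,-0.012,0,0,0,0],[0,0,0,0,0,0,0]]])

```text
t: 7.77
tool_pos: [0.438, 0.2899, 0.2103]
tool_rot: [-2.098, 0.247, 2.093]
contact_force: [0.2, 0.1, -2.6]
opening: 0.0172
```

```bash
python3 go.py .512 .276 .211 -13
```

```text
pos [0.438  0.2899 0.2103] shift [ -0.5  -3.8 -75.2] rot [-0.53 -0.1   0.1 ] q [ 0.44 -0.18  1.87  0.    1.45  2.25] F [ 0.2  0.1 -2.6] [-0.04 -0.08  0.01] t 7.7667 op 0.017193530826115116
```

Call:
arm_command(plan=[[[0,-0.003,0,0,0,0,0],[0,0,-0.01,0,0,0,0],[0,0,-0.01,0,0,0,0],[0,0,-0.01,0,0,0,0],[0,0,-0.01,0,0,0,0],[0,0,-0.01,0,0,0,0],[0,0,-0.01,0,0,0,0],[0,0,-0.007,0,0,0,0],[0,0,0,0,0,0,0],[0,0,0,0,0,0,0]]])

```text
t: 8.6
tool_pos: [0.5133, 0.2751, 0.2098]
tool_rot: [-2.096, 0.249, 2.094]
contact_force: [0.3, -0.3, -1.7]
opening: 0.0167
```

```bash
python3 go.py .512 .276 .211 -13;python3 - <<'E'
from fit import *
a=get_image("scene")[130:250,250:410,::-1]
cv2.imwrite("pics/s4.png",cv2.resize(a,(640,480),interpolation=cv2.INTER_CUBIC))
for t in("lid","lifter"):
      for r in mark_of("scene",t):
        P=w("scene",r["at"])
        if t=="lifter" or P[2]>.05: print(t,P.round(3),r["conf"])
E
```

```text
pos [0.5133 0.2751 0.2098] shift [-1.2 -0.5  1.5] rot [-0.64 -0.04  0.07] q [ 0.36 -0.03  1.74  0.    1.44  2.17] F [ 0.3 -0.3 -1.7] [ 0.02 -0.04 -0.02] t 8.6 op 0.01670598897524957
lid [0.513 0.278 0.081] 0.97
lifter [0.515 0.276 0.103] 0.57
```

View pics/s4.png

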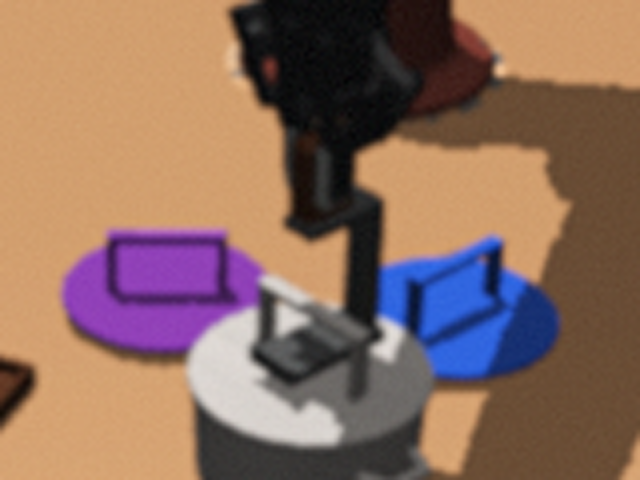

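The tongue passes through the loop (tip at crop 290,365) with the bar above it. Lift slowly.

Call:
arm_command(plan=[[[-0.006,0,0,0,0,0,0],[-0.006,0,0,0,0,0,0],[-0.003,0,0,0,0,0,0],[-0.003,0,0,0,0,0,0],[-0.003,0,0,0,0,0,0],[-0.003,0,0,0,0,0,0],[-0.004,0,0,0,0,0,0],[-0.005,0,0,0,0,0,0],[-0.005,0,0,0,0,0,0],[-0.006,0,0,0,0,0,0],[-0.008,0,0,0,0,0,0],[-0.008,0,0,0,0,0,0],[-0.008,0,0,0,0,0,0],[-0.008,0,0,0,0,0,0],[-0.006,0,0,0,0,0,0],[0,0,0,0,0,0,0],[0,0,0,0,0,0,0],[0,0,0,0,0,0,0],[0,0,0,0,0,0,0]]])

```text
t: 10.33
tool_pos: [0.5101, 0.2759, 0.2999]
tool_rot: [-2.095, 0.247, 2.098]
contact_force: [0.1, 0.5, -5.5]
opening: 0.0173
```

```bash
python3 go.py .512 .276 .291 -13;python3 - <<'E'
from fit import *
a=get_image("scene")[110:250,240:426,::-1]
cv2.imwrite("pics/s5.png",cv2.resize(a,(640,480),interpolation=cv2.INTER_CUBIC))
for t in("lid","lifter","tray"):
      for r in mark_of("scene",t):
        P=w("scene",r["at"])
        if t!="lid" or P[2]>.05: print(t,P.round(3),r["conf"])
E
```

```text
pos [0.5101 0.2759 0.2999] shift [ 8.9 -0.6 -1.9] rot [-0.47  0.07  0.02] q [ 0.37 -0.09  1.64  0.    1.59  2.17] F [ 0.1  0.5 -5.5] [-0.02 -0.1   0.  ] t 10.3333 op 0.017289630215917996
lid [0.509 0.28  0.152] 0.59
lifter [0.508 0.273 0.19 ] 0.95
tray [ 0.655 -0.008 -0.002] 0.6
```

View pics/s5.png

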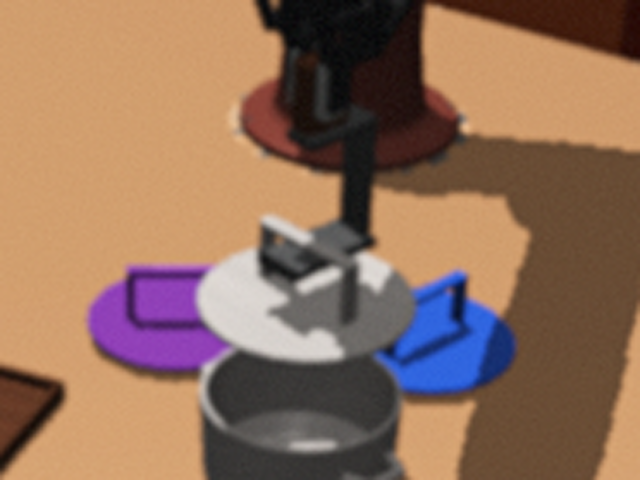

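The lid hangs level (crop 305,305), clear of the pot, underside about 147 mm up. Carry it gently to the tray.

Call:
arm_command(plan=[[[0,0.0039,-0.0032,0,0,0,0],[0,0.0078,-0.0063,0,0,0,0],[0,0.0116,-0.0095,0,0,0,0],[0,0.0155,-0.0127,0,0,0,0],[0,0.0155,-0.0127,0,0,0,0],[0,0.0155,-0.0127,0,0,0,0],[0,0.0155,-0.0127,0,0,0,0],[0,0.0155,-0.0127,0,0,0,0],[0,0.0155,-0.0127,0,0,0,0],[0,0.0155,-0.0127,0,0,0,0],[0,0.0155,-0.0127,0,0,0,0],[0,0.0155,-0.0127,0,0,0,0],[0,0.0155,-0.0127,0,0,0,0],[0,0.0155,-0.0127,0,0,0,0],[0,0.0116,-0.0095,0,0,0,0],[0,0.0078,-0.0063,0,0,0,0],[0,0.0039,-0.0032,0,0,0,0],[0,0,0,0,0,0,0],[0,0,0,0,0,0,0]]])

```text
t: 12.12
tool_pos: [0.6388, -0.0025, 0.2949]
tool_rot: [-2.089, 0.258, 2.104]
contact_force: [0.3, 0.3, -5.5]
opening: 0.017
```

```bash
python3 go.py .650 -.008 .300 -13;python3 - <<'E'
from fit import *
for c in("scene","top"):
  get_image(c)
  for t in("lid","lifter","tray"):
      for r in mark_of(c,t):
        P=w(c,r["at"])
        if t!="lid" or P[2]>.05: print(c,t,P.round(3),r["conf"])
E
```

```text
pos [ 0.6388 -0.0025  0.2949] shift [ -5.1   2.7 -12.1] rot [-0.73  0.35 -0.35] q [-0.12  0.06  1.5  -0.01  1.59  1.69] F [ 0.3  0.3 -5.5] [ 0.01 -0.03 -0.03] t 12.1167 op 0.017005390338470178
scene lid [ 0.641 -0.001  0.143] 0.98
scene lifter [ 0.64  -0.002  0.188] 0.77
scene tray [ 0.652 -0.011 -0.002] 0.67
scene tray [ 0.591 -0.276 -0.001] 0.47
top lid [ 0.639 -0.     0.142] 0.77
top lifter [0.636 0.    0.186] 0.67
```

Call:
arm_command(plan=[[[0,0.001,-0.004,0,0,0,0],[0,0.001,-0.005,0,0,0,0],[0,0,-0.003,0,0,0,0],[0.004,0,0,0,0,0,0],[0.008,0,0,0,0,0,0],[0.012,0,0,0,0,0,0],[0.014,0,0,0,0,0,0],[0.014,0,0,0,0,0,0],[0.014,0,0,0,0,0,0],[0.014,0,0,0,0,0,0],[0.014,0,0,0,0,0,0],[0.01,0,0,0,0,0,0],[0.006,0,0,0,0,0,0],[0.004,0,0,0,0,0,0],[0,0,0,0,0,0,0],[0,0,0,0,0,0,0]]])

```text
t: 13.85
tool_pos: [0.6454, -0.0068, 0.1612]
tool_rot: [-2.078, 0.257, 2.117]
contact_force: [-0.2, 0.6, -4.8]
opening: 0.0171
```

```bash
python3 go.py .650 -.008 .158 -13
```

```text
pos [ 0.6454 -0.0068  0.1612] shift [ 3.1  0.1 -4.8] rot [-0.63  1.01 -0.44] q [-0.12  0.16  1.61 -0.01  1.38  1.69] F [-0.2  0.6 -4.8] [-0.   -0.08 -0.  ] t 13.85 op 0.017110529731913345
```

Call:
arm_command(plan=[[[0.001,0,0,0,0.5,-0.2,0],[0.001,0,0,0,0.4,-0.2,0],[0.002,0,0,0,0,0,0],[0.002,0,0,0,0,0,0],[0.003,0,0,0,0,0,0],[0.003,0,0,0,0,0,0],[0.003,0,0,0,0,0,0],[0,0,0,0,0,0,0],[0,0,0,0,0,0,0]]])

```text
t: 14.6
tool_pos: [0.6502, -0.0075, 0.1531]
tool_rot: [-2.11, 0.251, 2.081]
contact_force: [-0.2, -0.6, -1.7]
opening: 0.0173
```

```bash
python3 go.py .650 -.008 .140 -13
```

```text
pos [ 0.6502 -0.0075  0.1531] shift [13.1  0.6  0.2] rot [-0.63 -0.79  0.08] q [-0.13  0.16  1.63 -0.    1.34  1.68] F [-0.2 -0.6 -1.7] [-0.05  0.02 -0.04] t 14.6 op 0.01734955977752721
```

The force dropped from 5 N to 1.7 N, so the lid is down. Lower 13 mm more into the middle of the opening and check.

Call:
arm_command(plan=[[[0.004,0,0,0,-0.4,0,0],[0.004,0,0,0,-0.3,0,0],[0.003,0,0,0,0,0,0],[0,0,0,0,0,0,0],[0,0,0,0,0,0,0]]])

```text
t: 15.02
tool_pos: [0.6509, -0.0075, 0.1415]
tool_rot: [-2.096, 0.249, 2.093]
contact_force: [0.5, 0.4, -2.6]
opening: 0.0169
```

```bash
python3 go.py .650 -.008 .140 -13;python3 - <<'E'
from fit import *
a=get_image("scene")[145:285,115:302,::-1]
cv2.imwrite("pics/s6.png",cv2.resize(a,(640,480),interpolation=cv2.INTER_CUBIC))
for t in("lid","lifter","tray"):
      for r in mark_of("scene",t):
        P=w("scene",r["at"])
        if t!="lid" or P[0]>.6: print(t,P.round(3),r["conf"])
E
```

```text
pos [ 0.6509 -0.0075  0.1415] shift [1.5 0.7 0.7] rot [-0.63 -0.08  0.09] q [-0.13  0.18  1.63  0.    1.33  1.68] F [ 0.5  0.4 -2.6] [-0.04 -0.06  0.01] t 15.0167 op 0.016907394902867145
lid [ 0.649 -0.003  0.007] 0.55
lifter [ 0.651 -0.009  0.034] 0.75
tray [ 0.652 -0.008 -0.005] 0.8
```

View pics/s6.png

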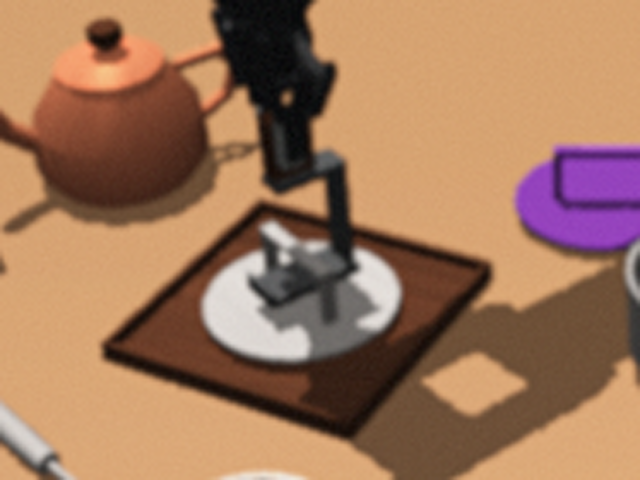

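The lid lies flat and centred in the tray, with the tongue free between plate and bar. Slide out straight back.

Call:
arm_command(plan=[[[0,0,0.005,0,0,0,0],[0,0,0.01,0,0,0,0],[0,0,0.01,0,0,0,0],[0,0,0.01,0,0,0,0],[0,0,0.01,0,0,0,0],[0,0,0.01,0,0,0,0],[0,0,0.01,0,0,0,0],[0,0,0.01,0,0,0,0],[0,0,0.015,0,0,0,0],[0,0,0.015,0,0,0,0],[0,0,0.015,0,0,0,0],[0,0,0,0,0,0,0],[0,0,0,0,0,0,0]]])

```text
t: 16.3
tool_pos: [0.5188, 0.0247, 0.142]
tool_rot: [-2.097, 0.247, 2.093]
contact_force: [0.6, 0.4, -2.9]
opening: 0.0165
```

```bash
python3 go.py .425 -.05 .16 -13
```

```text
pos [0.5188 0.0247 0.142 ] shift [-18.3  94.6  73.7] rot [-0.55 -0.11  0.11] q [-0.1  -0.13  1.94  0.    1.33  1.71] F [ 0.6  0.4 -2.9] [ 0.01 -0.08 -0.01] t 16.3 op 0.016543434535708466
```

Call:
arm_command(plan=[[[-0.015,0,0,0,0,0,0],[-0.015,0,0,0,0,0,0],[0,0.015,0.012,0,0,0,0],[0,0.018,0.014,0,0,0,0],[0,0.018,0.014,0,0,0,0],[0,0.018,0.014,0,0,0,0],[0,0.014,0.011,0,0,0,0],[0,0.008,0.006,0,0,0,0],[0,0,0,0,0,0,0],[0,0,0,0,0,0,0]]])

```text
t: 17.13
tool_pos: [0.4276, -0.0503, 0.1753]
tool_rot: [-2.108, 0.247, 2.085]
contact_force: [1.3, 0.2, -2.0]
opening: 0.0172
```

```bash
python3 go.py .425 -.05 .1084 -13
```

```text
pos [ 0.4276 -0.0503  0.1753] shift [66.9  0.4  3.4] rot [-0.47 -0.63  0.11] q [-0.29 -0.41  2.11  0.    1.43  1.51] F [ 1.3  0.2 -2. ] [-0.02 -0.05  0.01] t 17.1333 op 0.01715088108743174
```

Call:
arm_command(plan=[[[0.01,0,0,0,0,0,0],[0.014,0,0,0,0,0,0],[0.012,0,0,0,0,0,0],[0.01,0,0,0,0,0,0],[0.006,0,0,0,0,0,0],[0.002,0,0,0,0,0,0],[0,0,0,0,0,0,0],[0,0,0,0,0,0,0]]])

```text
t: 17.8
tool_pos: [0.4321, -0.0476, 0.1167]
tool_rot: [-2.111, 0.24, 2.085]
contact_force: [0.7, -0.2, -2.1]
opening: 0.0173
```

```bash
python3 go.py .425 -.05 .1084 -13
```

```text
pos [ 0.4321 -0.0476  0.1167] shift [8.2 4.  6.4] rot [-0.23 -0.68  0.24] q [-0.28 -0.34  2.16  0.    1.31  1.52] F [ 0.7 -0.2 -2.1] [-0.06  0.    0.07] t 17.8 op 0.017289892931276404
```

Call:
arm_command(plan=[[[0.002,0,0,0,-0.2,0.2,0],[0.002,0,0,0,0,0.2,0],[0.0015,0,0,0,0,0,0],[0.0015,0,0,0,0,0,0],[0.001,0,0,0,0,0,0],[0,0,0,0,0,0,0],[0,0,0,0,0,0,0]]])

```text
t: 18.38
tool_pos: [0.4341, -0.048, 0.1105]
tool_rot: [-2.115, 0.249, 2.088]
contact_force: [-0.1, -1.2, -2.3]
opening: 0.0172
```

```bash
python3 go.py .425 -.05 .1084 -13
```

```text
pos [ 0.4341 -0.048   0.1105] shift [2.  4.  8.4] rot [-0.22 -0.75 -0.22] q [-0.28 -0.33  2.16 -0.    1.29  1.52] F [-0.1 -1.2 -2.3] [ 0.   -0.08  0.02] t 18.3833 op 0.017153045750439685
```

Call:
arm_command(plan=[[[0.001,0,0,0,-0.3,0,0],[0.001,0,0,0,0,0,0],[0.001,0,0,0,0,0,0],[0,0,0,0,0,0,0]]])

```text
t: 18.72
tool_pos: [0.4347, -0.0484, 0.1084]
tool_rot: [-2.11, 0.249, 2.092]
contact_force: [-1.0, 1.2, -1.2]
opening: 0.017
```

```bash
python3 go.py .425 -.05 .1084 -13
```

```text
pos [ 0.4347 -0.0484  0.1084] shift [-0.   3.8  9.1] rot [-0.24 -0.51 -0.22] q [-0.28 -0.32  2.16 -0.    1.29  1.52] F [-1.   1.2 -1.2] [-0.07 -0.04  0.01] t 18.7167 op 0.017018766878364115
```

Touching down: height is back to 0.1084 and the load is falling. Release and retreat upward.

Call:
arm_command(plan=[[[0.0005,0,0,0,0,0,0.017],[0,0,0,0,0,0,0.025],[0,0,0,0,0,0,0.04],[0,0,0,0,0,0,0.06],[0,0,0,0,0,0,0.085],[0,0,0,0,0,0,0.085],[0,0,0,0,0,0,0.085],[0,0,0,0,0,0,0.085]]], squeeze=20)

```text
t: 19.38
tool_pos: [0.4364, -0.0489, 0.1099]
tool_rot: [-2.115, 0.25, 2.088]
contact_force: [0.1, 0.3, -0.3]
opening: 0.0853
```

Call:
arm_command(plan=[[[-0.01,0,0,0,0,0,0.085],[-0.02,0,0,0,0,0,0.085],[-0.03,0,0,0,0,0,0.085],[-0.03,0,0,0,0,0,0.085],[-0.03,0,0,0,0,0,0.085],[0,0,0.03,0,0,0,0.085],[0,0,0.02,0,0,0,0.085],[0,0,0,0,0,0,0.085],[0,0,0,0,0,0,0.085]]])

```text
t: 20.13
tool_pos: [0.3846, -0.0362, 0.2412]
tool_rot: [-2.117, 0.25, 2.086]
contact_force: [0.1, 0.1, -0.2]
opening: 0.0848
```

```bash
python3 - <<'E'
from fit import *
a=get_image("scene")[115:295,90:330,::-1]
cv2.imwrite("pics/s7.png",cv2.resize(a,(720,540),interpolation=cv2.INTER_CUBIC))
for t in("lid","lifter","tray","kettle"):
      for r in mark_of("scene",t):
        P=w("scene",r["at"])
        if t!="lid" or P[0]>.53: print(t,P.round(3),r["conf"])
print(ctrl.get_obs()["contact_force"],ctrl.get_obs()["t"])
E
```

```text
lid [ 0.649 -0.005  0.009] 0.66
lifter [ 0.435 -0.048 -0.001] 0.87
tray [ 0.651 -0.007  0.001] 0.61
kettle [ 0.59  -0.275 -0.001] 0.71
[-0.49225676 -0.16838243  0.36912992] 20.3833
```

View pics/s7.png

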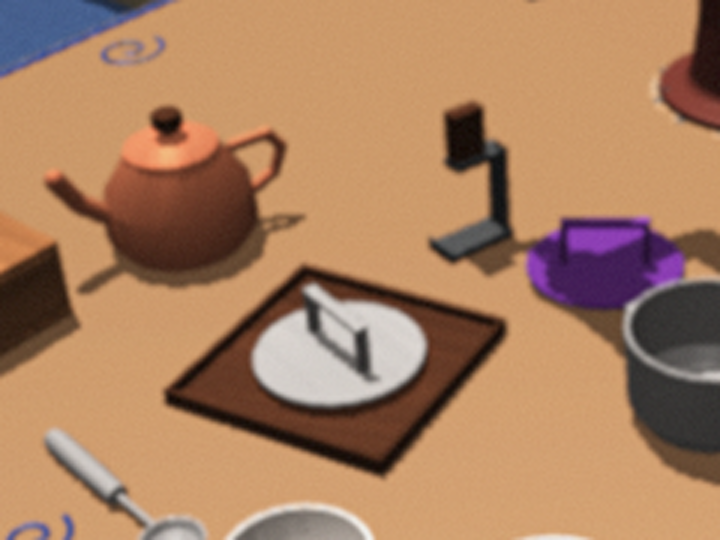

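The lid lies flat in the tray (340,353), the lifter stands upright and free (475,185), and the kettle has not moved. Handing in.

```bash
python3 -c "
from station import finish_job;print(finish_job())"
```

```text
the job is handed in; nothing more can be done
None
```

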